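# Stack the vial tray on its base

## Robot

A 6-joint arm with a two-finger parallel gripper is mounted at the origin on the work surface. World frame = base frame: x ahead of the robot, y to its left, z up, the work surface at z = 0. Lengths are in mm, angles in degrees, forces in N, time in s.
With the tool pointing down it reaches from about 300 to 850 mm from the base axis. Payload 4.2 kg.
Tool frame: the origin (TCP) lies midway between the tips of the shut fingers; the grasp point (between the pads) lies 19 mm behind it (env.grip_point_offset is the distance from the TCP to the grasp point, in mm); z points along the fingers, x is the direction in which the jaws open and shut, and the axes are right-handed (so a half turn about z gives the same grasp; the last joint's range is limited). The gripper opens to 91 mm and grips with 3 to 60 N. Pads are 32 mm wide; open, the fingers measure 118 mm over their backs; the gripper's body (76 mm by 178 mm) begins 60 mm behind the grasp point.
Start: joints at [-73.568, 18.312, 89.639, -0, 72.044, -1.146], TCP at [173.659, -548.169, 184.676] pointing down, gripper open.
Joint ranges: [-177.97, 177.97], [-48.28, 115.42], [12.27, 149.76], [-77.06, 257.06], [2.81, 150.46], [-146.56, 146.56]. Speed limits (degrees/s): [147.25, 147.25, 180, 180, 180, 180].

## Interface

Orientations are given as [roll, pitch, yaw] about the fixed x, y, z axes, in that order (R = Rz(yaw) Ry(pitch) Rx(roll)).
In Python, from workcell import env gives the robot as it stands.
- The arm moves only by the shell command python3 -m pendant 'ROWS' [FORCE]. ROWS is JSON, a list of rows, each an object with "xyz": the shift along the tool's x, y, z in m, a list of three; "roll": the turn about the tool's z in degrees; "jaw": the closure, from 0 (fully open) to 1 (shut). A call has exactly 8 rows; each row is the pose to reach, as a shift and turn from the pose commanded when the call began, along the tool's axes at that moment; what a row does not reach only later rows make up. A row lasts 1/8 s, in which the tool goes at most 62.5 mm and 10.7 degrees, less where a joint would pass 70% of its speed; a pose out of reach is approached as far as the arm can. A call with a gripper value outside its range is refused whole. The fingers move at their own pace and stop on an object; FORCE is the grip in N (left out, the last holds). Time passes only in rows, so rows that repeat a pose let the fingers close, or fill a call up. It gives the time, the measured TCP pose, the force and the opening at its end, in the units of the state.
- env.state(): the state, without advancing time (a new reading comes with each control period).
- env.grab_frame(name): name is "scene" or "top" or "wrist"; returns (picture, depth): 400x640x3 uint8, blue, green, red; 400x640 float32, mm along the optical axis (not along the pixel's ray), 0 where there is no reading.
- env.camera_params(name): a dict with "camera_matrix" (3x3 intrinsics, pixels), "D" ([k1, k2, p1, p2, k3] as OpenCV has them; the pictures are not rectified), "cam_to_world" (4x4, takes a point from camera to world coordinates); the wrist camera has in their place "hand_eye" (4x4, takes a point from camera to tool coordinates, whose origin is the TCP and whose axes are the tool frame's). Camera axes: x right, y up, looking along -z (the intrinsics and any distortion apply to the point x, -y, -z); pixel columns grow to the right and rows downward; lengths in mm; the calibration is good to about 2 mm. A picture is of the moment at which its call begins: read the wrist's pose just before it. camera_params takes no time and is no camera call.
- env.job_done(): hands the job in, once; it reports no verdict.
The state is a dict: "time_s": time; "qpos": joint angles; "qvel": joint speeds; "effort": joint torques, N m; "ee_pos": TCP position; "ee_rot": TCP orientation; "force": force on the tool from outside, world axes, zero at the start; "torque": the same for the moment, N m; "gripper_width": finger opening in mm.
Only numpy, scipy, OpenCV 4.12 (cv2) and the standard library are available. Lean on these libraries where they do the work, as an engineer would, in place of code of your own. Each camera call takes 0.05 s, during which the arm holds its last target. There are 200 camera calls.

## Task

Pick up the blue carrier tray that holds the amber vials by its yellow carrying bar, keep it level and stack it on the white base tray, either way round, so that its four corners sit level and fully down on the seats between the orange corner lugs. Lower it gently rather than letting it drop, let go, and leave the base tray and the blue tray of white-lidded jars where they stand.

Things in the scene. Friction and masses are not known exactly. Their poses are not given: they have to be found in the camera images.
- vial_tray: Loose blue tray, 0.3-0.55 kg: open box 160 (x) x 120 (y) x 30 mm high, walls 4. Yellow carrying bar over its middle: 76 long (x), 14 thick (y), 63 to 85 mm above the underside, on two posts; free on both sides. Holds eight fixed amber vials with black caps, in rows along the short sides (|x| over 48), 46 mm high. Origin: centre of the underside; x along the long side, z up.
- jar_tray: Loose blue tray, 0.3-0.55 kg: open box 160 (x) x 120 (y) x 30 mm high, walls 4. Yellow carrying bar over its middle: 76 long (x), 14 thick (y), 63 to 85 mm above the underside, on two posts; free on both sides. Holds four fixed jars with white lids near the corners (|x| over 37, |y| over 15), 46 mm high. Leave it alone. Origin: centre of the underside; x along the long side, z up.
- base_tray: Loose empty white tray, 0.9 kg, 176 (x) x 136 (y) mm, walls 36 high. In each corner a flat seat at height 40 mm, on which a blue tray's corners rest (its origin then 40 mm above this one, x axes parallel either way round). Origin: centre of the underside; x along the long side, z up.
- lug_tops (a point): Point in the middle of the base tray, level with the tops of its orange corner lugs, 62 mm above its underside (x, y, z as the base tray). Two lugs at each corner rise from 40 to 62 mm, leaning outwards: 166 x 126 mm apart at seat height, 188 x 148 mm at the top; 197 x 157 mm outside. They guide a 160 x 120 mm tray in.
Things that resemble listed ones, but are neither listed nor needed, are in the scene too. Leave any red look-alike of the vial_tray alone. Leave any brown look-alike of the base_tray alone.

How it is judged (in metres and radians):
On the way:
1. the vial tray has been lifted clear of the bench, above the height of the seats (height (world z) of vial_tray above 0.055 m), for 0.2 s.
At the end, for the whole second after the job is handed in: The vial tray rests released and still on the base tray's corner seats: its centre within 12 mm of the base's centre, its underside 34 to 45 mm above the base's underside, parallel within 8 degrees (either way round), level within 3 degrees; the base tray and the jar tray stand level on the bench (horizontal distance between vial_tray and base_tray below 0.012 m and z of vial_tray in the frame of base_tray between 0.034 and 0.045 m and angle between the x axis of vial_tray and the x axis of base_tray, either way round below 0.15 rad and angle between each of vial_tray, base_tray, jar_tray's own z axis and vertical below 0.05 rad and linear speed of each of vial_tray, base_tray below 0.02 m/s and contact force between vial_tray and the arm below 0.1 N and contact force between vial_tray and the fingers below 0.1 N and height (world z) of each of base_tray, jar_tray below 0.01 m); the robot touches nothing.
It fails at once if the base tray is shoved more than 40 mm from where it stood (distance of base_tray from where it was at the start of the episode above 0.04 m).
It fails at once if the jar tray is moved more than 25 mm (distance of jar_tray from where it was at the start of the episode above 0.025 m).
It fails at once if the vial tray is dropped (falls freely by more than about 30 mm) (contact force between vial_tray and the fingers below 0.1 N and linear speed of vial_tray above 0.75 m/s).
It fails at once if the vial tray is tipped by more than 35 degrees (angle between vial_tray's own z axis and vertical above 0.6 rad).
It also fails if it takes over 46 s, if anything falls off the work surface, if the arm or the gripper's body presses on something with over 40 N, if the wrist force passes 120 N, or if a joint passes its speed limit or range.

## Working session

There is one attempt and no reset: what is moved stays moved. The work goes in short steps, Python scripts to look and compute and a shell command to move; the robot and the scene stay as the last step left them, time stands still between calls to the robot, and variables do not carry over. Pictures are saved under pics/ and viewed, about 8 in all and at most 12, crops included, and the job is handed in when it is done.

```bash
mkdir -p pics; ls; python3 - <<'E'
from workcell import env
import cv2,numpy as np
for n in("top","scene"):
    p,d=env.grab_frame(n); cv2.imwrite(f"pics/{n}0.png",p); np.savez(f"{n}0.npz",p=p,d=d)
    c=env.camera_params(n); print(n,np.round(c["camera_matrix"],1).tolist(),c["D"],np.round(c["cam_to_world"],3).tolist(),(d>0).mean())
s=env.state(); print(s, env.grip_point_offset)
E
```

```text
pics
top [[394.9, 0.0, 326.8], [0.0, 394.9, 198.6], [0.0, 0.0, 1.0]] [-0.00800355  0.          0.          0.          0.        ] [[0.017, 0.988, -0.157, 226.931], [-1.0, 0.018, 0.01, -28.758], [0.013, 0.156, 0.988, 1498.78], [0.0, 0.0, 0.0, 1.0]] 0.99589453125
scene [[451.6, 0.0, 322.6], [0.0, 451.6, 201.2], [0.0, 0.0, 1.0]] [-0.01615255  0.          0.          0.          0.        ] [[-0.829, -0.371, 0.419, 1131.246], [0.559, -0.534, 0.634, 1005.825], [-0.011, 0.76, 0.65, 1110.198], [0.0, 0.0, 0.0, 1.0]] 0.995515625
{'time_s': 0.1, 'qpos': array([-7.35667177e+01,  1.83476204e+01,  8.96969762e+01, -1.16015077e-03,
        7.20438344e+01, -1.14575609e+00]), 'qvel': array([-0.01522066, -0.08464392, -0.08348518,  0.0182213 , -0.02658891,
        0.01609114]), 'effort': array([ 1.83523161e-04, -4.13332558e+01, -2.32509649e+01,  7.29378755e-02,
        4.22189513e-02, -5.32126364e-05]), 'ee_pos': array([ 173.52291562, -547.69258922,  183.92450411]), 'ee_rot': array([-1.79999335e+02,  8.84353969e-02, -7.24206025e+01]), 'force': array([ 0.017926  , -0.48720776, -0.41209413]), 'torque': array([-0.02264902, -0.00305198,  0.03851632]), 'gripper_width': 91.55593324775231} 18.8
```

View pics/top0.png

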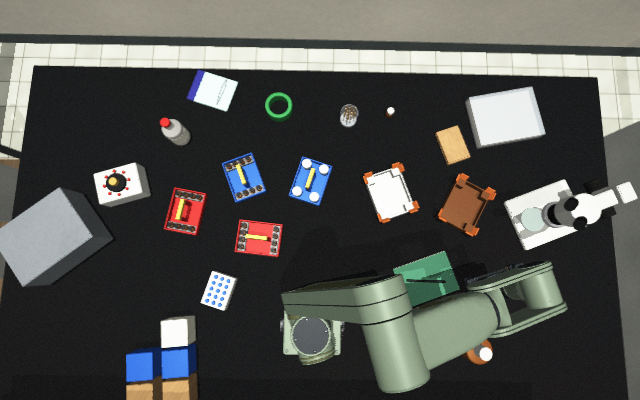

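View pics/scene0.png

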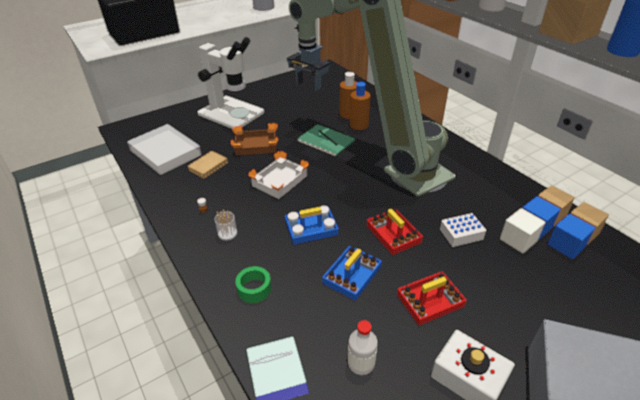

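The top view shows the vial tray at about (243,176), the jar tray at (311,180) and the white base at (390,192). The red and brown look-alikes are elsewhere. Next I'll measure these by masks and ray casting.

```bash
cat > h.py <<'E'
import cv2,numpy as np
from workcell import env
def rays(n,px):
    c=env.camera_params(n); u=cv2.undistortPoints(np.float64(px).reshape(-1,1,2),np.array(c["camera_matrix"]),np.array(c["D"]))[:,0]
    T=np.array(c.get("cam_to_world",np.eye(4)))
    if "hand_eye" in c:
        from scipy.spatial.transform import Rotation as R
        s=env.state(); W=np.eye(4); W[:3,:3]=R.from_euler("xyz",s["ee_rot"],degrees=True).as_matrix(); W[:3,3]=s["ee_pos"]; T=W@np.array(c["hand_eye"])
    return T[:3,3],np.c_[u[:,0],-u[:,1],-np.ones(len(u))]@T[:3,:3].T
def onplane(n,px,z):
    o,v=rays(n,px); return o+v*((z-o[2])/v[:,2])[:,None]
def hsv(p,lo,hi): return cv2.inRange(cv2.cvtColor(p,cv2.COLOR_BGR2HSV),np.array(lo),np.array(hi))
def blobs(m,a=15):
    k,l,st,c=cv2.connectedComponentsWithStats(m); return [(np.argwhere(l==i)[:,::-1].astype(float),st[i]) for i in range(1,k) if st[i,4]>=a]
def rect(P):
    (c,wh,a)=cv2.minAreaRect(np.float32(P[:,:2])); 
    if wh[0]<wh[1]: wh=wh[::-1]; a+=90
    return np.round(c,1),np.round(wh,1),round((a+90)%180-90,1)
COL={"yellow":((22,120,90),(35,255,255)),"blue":((100,120,50),(125,255,255)),"orange":((5,150,90),(18,255,255)),"white":((0,0,150),(180,50,255))}
E
python3 - <<'E'
from h import *
for n,rois in (("top",{"vial":(215,145,275,210),"jar":(283,145,340,212),"base":(355,150,425,228)}),("scene",{"vial":(315,235,385,302),"jar":(280,195,345,250),"base":(240,145,315,202)})):
    p=np.load(n+"0.npz")["p"]
    for k,(a,b,c,d) in rois.items():
        for col,z in (("yellow",85),("blue",30)) if k!="base" else (("orange",60),("white",36)):
            m=np.zeros(p.shape[:2],np.uint8); m[b:d,a:c]=hsv(p,*COL[col])[b:d,a:c]
            px=np.argwhere(m)[:,::-1].astype(float)
            if not len(px): print(n,k,col,"none");continue
            if col=="yellow" :
                px=max(blobs(m),key=lambda t:len(t[0]))[0]
            print(n,k,col,len(px),rect(onplane(n,px,z)))
            if col=="orange":
                for q,_ in blobs(m,4): print("   lug",len(q),np.round(onplane(n,q,58).mean(0)[:2],1))
E
```

```text
top vial yellow 37 (array([538.3, 271.5]), array([77.6, 13.4]), 24.6)
top vial blue 927 (array([536.6, 273.3]), array([168.6, 125.8]), 22.2)Traceback (most recent call last):
  File "<stdin>", line 10, in <module>
ValueError: max() iterable argument is empty
```

```bash
python3 - <<'E'
from h import *
for n,rois in (("top",{"vial":(215,145,275,210),"jar":(283,145,340,212),"base":(355,150,425,228)}),("scene",{"vial":(315,235,385,302),"jar":(280,195,345,250),"base":(240,145,315,202)})):
    p=np.load(n+"0.npz")["p"]
    for k,(a,b,c,d) in rois.items():
        for col,z in (("yellow",85),("blue",30)) if k!="base" else (("orange",60),("white",36)):
            m=np.zeros(p.shape[:2],np.uint8); m[b:d,a:c]=hsv(p,*COL[col])[b:d,a:c]
            px=np.argwhere(m)[:,::-1].astype(float)
            if not len(px): print(n,k,col,"none");continue
            print(n,k,col,len(px),rect(onplane(n,px,z)))
            if col=="orange":
                for q,_ in blobs(m,4): print("   lug",len(q),np.round(onplane(n,q,58).mean(0)[:2],1))
c=env.camera_params("wrist"); print(np.round(c["hand_eye"],3).tolist(),np.round(c["camera_matrix"],0).tolist())
E
```

```text
top vial yellow 37 (array([538.3, 271.5]), array([77.6, 13.4]), 24.6)
top vial blue 927 (array([536.6, 273.3]), array([168.6, 125.8]), 22.2)
top jar yellow 22 (array([524. ,  16.5]), array([75.1,  7.1]), -22.2)
top jar blue 978 (array([526.9,  21. ]), array([165.9, 126.3]), -17.7)
top base orange 258 (array([ 485.6, -279.5]), array([197.9, 158.4]), 20.4)
   lug 76 [ 584.4 -309.4]
   lug 63 [ 543.2 -191.5]
   lug 67 [ 430.9 -368.7]
   lug 52 [ 383.5 -249.8]
top base white 1550 (array([ 484.9, -279.6]), array([177.5, 139.2]), 20.4)
scene vial yellow 117 (array([543.7, 277.5]), array([88.2, 20. ]), 22.2)
scene vial blue 1327 (array([563., 224.]), array([258.4, 193.3]), -70.3)
scene jar yellow 139 (array([534.9,  24.5]), array([71.8, 36.7]), -17.7)
scene jar blue 881 (array([534.9,  31.7]), array([169.8, 155.3]), -17.8)
scene base orange 289 (array([ 506.7, -357. ]), array([322.5, 223. ]), -70.3)
   lug 90 [ 489.1 -479.8]
   lug 79 [ 431.8 -364.8]
   lug 54 [ 383.7 -253.9]
   lug 57 [ 584.8 -314.1]
   lug 9 [ 549.1 -181.2]
scene base white 733 (array([ 419.1, -304.5]), array([327.8, 142.5]), 20.8)
[[1.0, -0.002, -0.0, 0.166], [-0.001, -0.958, -0.287, -81.579], [0.0, 0.287, -0.958, -199.925], [0.0, 0.0, 0.0, 1.0]] [[332.0, 0.0, 321.0], [0.0, 332.0, 204.0], [0.0, 0.0, 1.0]]
```

```bash
python3 -m pendant '[{"xyz":[-0.02,-0.02,0],"roll":0,"jaw":0},{"xyz":[-0.06,-0.055,0],"roll":0,"jaw":0},{"xyz":[-0.10,-0.09,0],"roll":0,"jaw":0},{"xyz":[-0.145,-0.13,0],"roll":0,"jaw":0},{"xyz":[-0.19,-0.17,0],"roll":0,"jaw":0},{"xyz":[-0.235,-0.21,0],"roll":-1,"jaw":0},{"xyz":[-0.28,-0.25,0],"roll":-3,"jaw":0},{"xyz":[-0.325,-0.29,0],"roll":-4.7,"jaw":0}]' 15
cat >> h.py <<'E'
def go(x,y,z,yaw):
    s=env.state(); from scipy.spatial.transform import Rotation as R
    M=R.from_euler("xyz",s["ee_rot"],degrees=True).as_matrix()
    print("t",s["time_s"],"pos",np.round(s["ee_pos"],1),np.round(s["ee_rot"],1),"F",np.round(s["force"],1),"w",round(s["gripper_width"],1))
    print("shift mm",np.round(M.T@(np.array([x,y,z])-s["ee_pos"]),1),"roll",round(s["ee_rot"][2]-yaw,1))
E
python3 -c "
from h import *
go(537,272.5,160,-67.7)"
```

```text
time_s: 1.1
ee_pos: [352.3, -148.9, 184.6]
ee_rot: [-180.0, -0.0, -67.7]
force: [1.0, -0.6, -0.6]
gripper_width: 91.2
t 1.1 pos [ 352.3 -148.9  184.6] [-180.    -0.   -67.7] F [ 1.  -0.6 -0.6] w 91.2
shift mm [-319.8 -330.8   24.6] roll 0.0
```

```bash
python3 -m pendant '[{"xyz":[-0.045,-0.046,0],"roll":0,"jaw":0},{"xyz":[-0.09,-0.093,0],"roll":0,"jaw":0},{"xyz":[-0.135,-0.14,0.005],"roll":0,"jaw":0},{"xyz":[-0.18,-0.186,0.01],"roll":0,"jaw":0},{"xyz":[-0.225,-0.233,0.015],"roll":0,"jaw":0},{"xyz":[-0.27,-0.279,0.02],"roll":0,"jaw":0},{"xyz":[-0.305,-0.315,0.025],"roll":0,"jaw":0},{"xyz":[-0.32,-0.331,0.025],"roll":0,"jaw":0}]'
python3 - <<'E'
from h import *
s=env.state(); p,d=env.grab_frame("wrist"); cv2.imwrite("pics/w1.png",p); np.savez("w1.npz",p=p,d=d)
for q,st in blobs(hsv(p,*COL["yellow"]),300): print(len(q),st[:4],rect(onplane("wrist",q,85)),np.median(d[q[:,1].astype(int),q[:,0].astype(int)]))
for q,st in blobs(hsv(p,*COL["blue"]),2000): print("blue",len(q),st[:4],rect(onplane("wrist",q,30)))
go(537,272.5,160,-67.7)
E
```

```text
time_s: 2.1
ee_pos: [537.2, 273.9, 158.0]
ee_rot: [179.9, 0.0, -67.6]
force: [0.4, -0.8, 0.6]
gripper_width: 91.3
1350 [316 154  18  88] (array([543.8, 274.3]), array([77.1, 14.2]), 22.2) 283.4796
1750 [ 27 203  57  69] (array([417.2, 479.4]), array([82.6, 22.5]), -9.6) 297.19672
415 [493 278  26  58] (array([511.9,  76.5]), array([63.9, 23.3]), 30.7) 84.805626
blue 4308 [262 103 128 156] (array([543. , 272.6]), array([160.4, 120.1]), 22.5)
blue 4369 [264 107  97 152] (array([536.7, 282.5]), array([156.5,  99.6]), 22.2)
blue 2653 [456 185 175 100] (array([554.3,  23.8]), array([140.6, 123.3]), 72.7)
t 2.15 pos [538.3 275.6 158.1] [-1.80e+02  1.00e-01 -6.76e+01] F [2.1 2.3 0.2] w 91.0
shift mm [ 2.3  2.4 -1.9] roll 0.1
```

View pics/w1.png

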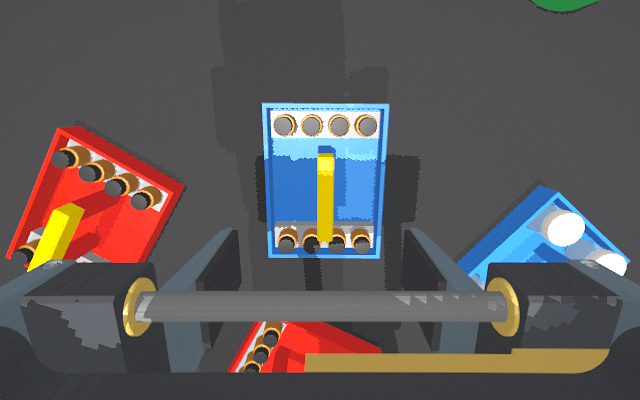

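The wrist view confirms the amber-vial blue tray, with its bar at (325,195) between the open fingers. The red tray is left at (100,200) and the jar tray right at (560,230). The arm was still settling, so I'll re-measure at rest.

```bash
python3 -m pendant '[{"xyz":[0,0,0],"roll":0,"jaw":0},{"xyz":[0,0,0],"roll":0,"jaw":0},{"xyz":[0,0,0],"roll":0,"jaw":0},{"xyz":[0,0,0],"roll":0,"jaw":0},{"xyz":[0,0,0],"roll":0,"jaw":0},{"xyz":[0,0,0],"roll":0,"jaw":0},{"xyz":[0,0,0],"roll":0,"jaw":0},{"xyz":[0,0,0],"roll":0,"jaw":0}]'
python3 - <<'E'
from h import *
p,d=env.grab_frame("wrist")
q=max((b for b in blobs(hsv(p,*COL["yellow"]),300) if 250<b[1][0]<400),key=lambda b:len(b[0]))[0]; r=rect(onplane("wrist",q,85)); print(r)
b=[x[0] for x in blobs(hsv(p,*COL["blue"]),2000) if 230<x[1][0]<400]; print(rect(onplane("wrist",np.vstack(b),30)))
go(r[0][0],r[0][1],56,r[2]-90)
E
```

```text
time_s: 3.15
ee_pos: [536.9, 270.9, 159.6]
ee_rot: [180.0, -0.0, -67.7]
force: [0.8, 0.8, -1.5]
gripper_width: 91.1
(array([542.4, 272.9]), array([77.3, 14.2]), 22.8)
(array([541.6, 271.4]), array([160.7, 121.1]), 22.1)
t 3.2 pos [536.9 270.9 159.6] [180.   -0.  -67.7] F [0.2 0.6 0.2] w 91.2
shift mm [  0.2  -5.8 103.6] roll -0.5
```

```bash
python3 -m pendant '[{"xyz":[0,-0.004,0.02],"roll":0,"jaw":0},{"xyz":[0,-0.004,0.045],"roll":0,"jaw":0},{"xyz":[0,-0.004,0.07],"roll":0,"jaw":0},{"xyz":[0,-0.004,0.09],"roll":0,"jaw":0},{"xyz":[0,-0.004,0.1],"roll":0,"jaw":0},{"xyz":[0,-0.004,0.102],"roll":0,"jaw":0},{"xyz":[0,-0.004,0.102],"roll":0,"jaw":0.5},{"xyz":[0,-0.004,0.102],"roll":0,"jaw":1}]' 30
python3 -m pendant '[{"xyz":[0,0,0],"roll":0,"jaw":1},{"xyz":[0,0,0],"roll":0,"jaw":1},{"xyz":[0,0,0],"roll":0,"jaw":1},{"xyz":[0,0,0],"roll":0,"jaw":1},{"xyz":[0,0,0],"roll":0,"jaw":1},{"xyz":[0,0,0],"roll":0,"jaw":1},{"xyz":[0,0,0],"roll":0,"jaw":1},{"xyz":[0,0,0],"roll":0,"jaw":1}]'
```

```text
time_s: 4.2
ee_pos: [541.2, 272.6, 58.5]
ee_rot: [-179.9, 0.0, -67.7]
force: [-0.6, 0.5, -0.1]
gripper_width: 74.0
time_s: 5.2
ee_pos: [540.6, 272.3, 57.6]
ee_rot: [180.0, -0.0, -67.7]
force: [0.5, -0.1, 0.3]
gripper_width: 0.5
```

Opening of 0.5 mm means nothing is gripped, so I'll look.

```bash
python3 - <<'E'
from h import *
p,d=env.grab_frame("wrist"); a,_=env.grab_frame("scene")
cv2.imwrite("pics/w2.png",np.vstack([p[:300],cv2.resize(a[190:330,250:550],(640,299))]))
s=env.state(); print(s["gripper_width"],s["ee_pos"])
E
```

```text
0.3298275979423697 [540.66565261 272.32521912  57.61835824]
```

View pics/w2.png

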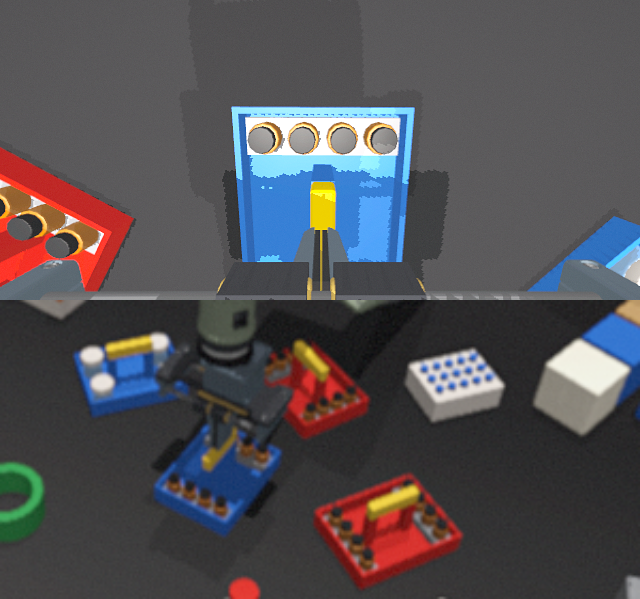

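The image shows the fingers straddling the bar at (322,230), which contradicts the reported 0.5 mm. I'll test with a small lift.

```bash
python3 -m pendant '[{"xyz":[0,0,-0.002],"roll":0,"jaw":1},{"xyz":[0,0,-0.005],"roll":0,"jaw":1},{"xyz":[0,0,-0.008],"roll":0,"jaw":1},{"xyz":[0,0,-0.012],"roll":0,"jaw":1},{"xyz":[0,0,-0.015],"roll":0,"jaw":1},{"xyz":[0,0,-0.015],"roll":0,"jaw":1},{"xyz":[0,0,-0.015],"roll":0,"jaw":1},{"xyz":[0,0,-0.015],"roll":0,"jaw":1}]'
python3 - <<'E'
from h import *
p,d=env.grab_frame("wrist"); a,_=env.grab_frame("scene")
cv2.imwrite("pics/w3.png",np.hstack([cv2.resize(p[150:300,250:400],(400,400)),cv2.resize(a[230:310,310:390],(400,400))]))
s=env.state(); print(s["gripper_width"],s["ee_pos"],s["force"],s["torque"])
E
```

```text
time_s: 6.3
ee_pos: [540.5, 272.3, 72.4]
ee_rot: [180.0, -0.0, -67.7]
force: [0.4, 0.3, -0.2]
gripper_width: 0.2
0.29221937774570733 [540.56076254 272.31333287  72.46283825] [-0.82987313  0.56150368  0.71631472] [ 0.05365241 -0.00237385 -0.02086988]
```

View pics/w3.png

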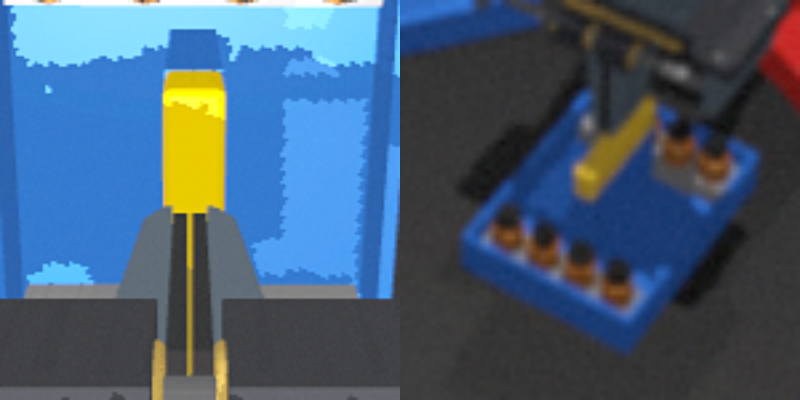

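```bash
python3 - <<'E'
from h import *
from scipy.spatial.transform import Rotation as R
def pts(n,p,d,q):
    o,v=rays(n,q); return o+v*d[q[:,1].astype(int),q[:,0].astype(int)][:,None]
for n in("wrist","scene","top"):
    p,d=env.grab_frame(n)
    if n=="wrist":
        for name,(u,w) in dict(bar=(323,200),vialcap=(265,140),rim=(320,109),bench=(320,60),floor=(280,200),tipL=(319,240),tipR=(327,240),tip2=(320,260),finger=(305,250)).items():
            print(n,name,np.round(pts(n,p,d,np.array([[u,w]],float))[0],1),p[w,u],d[w,u])
    else:
        roi=(215,145,275,210) if n=="top" else (315,235,385,302)
        m=np.zeros(p.shape[:2],np.uint8);a,b,c,e=roi;m[b:e,a:c]=hsv(p,*COL["yellow"])[b:e,a:c]
        q=np.argwhere(m)[:,::-1].astype(float); P=pts(n,p,d,q); print(n,"bar",len(q),np.round(np.median(P,0),1),np.round(np.percentile(P[:,2],[10,50,90]),1))
        print(n,"bench",np.round(pts(n,p,d,np.array([[290,230],[230,225]],float)),1))
E
```

```text
wrist bar [567.2 281.5  84.6] [  0 203 233] 195.25648
wrist vialcap [581.  329.2  45.9] [149 152 156] 223.48297
wrist rim [613.4 302.6  29.3] [255 236 160] 233.68422
wrist bench [ 6.459e+02  3.160e+02 -3.000e-01] [78 75 78] 251.95506
wrist floor [532.  305.7   2.9] [208 123  52] 280.22488
wrist tipL [555.  278.9 115.8] [61 48 45] 168.91043
wrist tipR [557.1 275.4 117.3] [66 61 62] 167.28781
wrist tip2 [531.  268.6  85.3] [ 47 139 162] 205.6139
wrist finger [553.7 285.3 130.7] [120 108  95] 154.23235
scene bar 92 [549.6 280.9  82.9] [74.5 82.9 87.3]
scene bench [[609.8  11.   25.9]
 [781.8 -91.5  62.6]]Traceback (most recent call last):
  File "<stdin>", line 13, in <module>
  File "<stdin>", line 4, in pts
  File "h.py", line 4, in rays
    c=env.camera_params(n); u=cv2.undistortPoints(np.float64(px).reshape(-1,1,2),np.array(c["camera_matrix"]),np.array(c["D"]))[:,0]
                              ~~~~~~~~~~~~~~~~~~~^^^^^^^^^^^^^^^^^^^^^^^^^^^^^^^^^^^^^^^^^^^^^^^^^^^^^^^^^^^^^^^^^^^^^^^^^^^^^^
cv2.error: OpenCV(4.12.0) /io/opencv/modules/calib3d/src/undistort.dispatch.cpp:347: error: (-215:Assertion failed) CV_IS_MAT(_src) && CV_IS_MAT(_dst) && (_src->rows == 1 || _src->cols == 1) && (_dst->rows == 1 || _dst->cols == 1) && _src->cols + _src->rows - 1 == _dst->rows + _dst->cols - 1 && (CV_MAT_TYPE(_src->type) == CV_32FC2 || CV_MAT_TYPE(_src->type) == CV_64FC2) && (CV_MAT_TYPE(_dst->type) == CV_32FC2 || CV_MAT_TYPE(_dst->type) == CV_64FC2) in function 'cvUndistortPointsInternal'
```

```bash
python3 - <<'E'
from h import *
p,d=env.grab_frame("wrist"); s=env.state()
from scipy.spatial.transform import Rotation as R
M=R.from_euler("xyz",s["ee_rot"],degrees=True).as_matrix()
for u in (312,318,327,333):
  for w in range(218,262,4):
    o,v=rays("wrist",[[u,w]]); P=(o+v[0]*d[w,u]); print(u,w,p[w,u],np.round(M.T@(P-s["ee_pos"]),1))
E
```

```text
312 218 [  0 197 229] [ -5.  -16.9 -12.2]
312 222 [  0 197 229] [ -5.  -14.3 -12. ]
312 226 [  0 200 235] [ -5.  -12.  -12.6]
312 230 [122 111  98] [ -4.5 -17.4 -33.3]
312 234 [122 110  99] [ -4.3 -17.8 -40. ]
312 238 [121 111  98] [ -4.2 -17.8 -45.4]
312 242 [125 114 101] [ -4.  -17.7 -50.3]
312 246 [122 110  98] [ -3.9 -18.1 -56.1]
312 250 [122 112  98] [ -3.8 -17.6 -59.4]
312 254 [123 110  98] [ -3.7 -17.2 -62.9]
312 258 [124 113 101] [ -3.6 -17.6 -67.9]
318 218 [  0 204 234] [ -1.4 -16.8 -12. ]
318 222 [  0 204 234] [ -1.4 -14.7 -13. ]
318 226 [  0 204 234] [ -1.4 -11.6 -11.7]
318 230 [61 41 34] [ -1.3 -16.1 -29.9]
318 234 [59 57 55] [ -1.2 -16.2 -36.2]
318 238 [56 54 56] [ -1.2 -16.4 -42.2]
318 242 [62 57 56] [ -1.1 -16.2 -46.8]
318 246 [55 53 52] [ -1.1 -16.1 -51.6]
318 250 [56 54 55] [ -1.1 -15.9 -55.7]
318 254 [59 54 54] [ -1.  -15.9 -60.2]
318 258 [60 60 57] [ -1.  -16.4 -65.2]
327 218 [  0 204 234] [  4.  -16.9 -12.1]
327 222 [  0 204 234] [  4.  -14.8 -13.3]
327 226 [  0 207 238] [  4.  -12.  -12.6]
327 230 [ 86 117 126] [  3.6 -16.5 -30.9]
327 234 [84 78 69] [  3.6 -14.7 -32.3]
327 238 [65 64 61] [  3.4 -16.2 -41.5]
327 242 [53 53 55] [  3.3 -16.2 -46.9]
327 246 [52 52 50] [  3.3 -16.  -51.2]
327 250 [55 54 54] [  3.2 -15.5 -54.8]
327 254 [58 58 56] [  3.1 -16.1 -60.5]
327 258 [60 58 59] [  3.  -16.4 -65.2]
333 218 [  0 193 228] [  7.6 -16.6 -11.2]
333 222 [  0 192 226] [  7.6 -14.  -11.1]
333 226 [  0 189 225] [  7.7 -11.4 -10.9]
333 230 [122 111  99] [  6.8 -17.8 -34.4]
333 234 [122 112  99] [  6.5 -17.9 -40.3]
333 238 [120 109  95] [  6.4 -17.6 -45. ]
333 242 [120 109  96] [  6.2 -17.4 -49.6]
333 246 [122 110  98] [  6.  -17.9 -55.6]
333 250 [121 109  97] [  5.9 -17.2 -58.6]
333 254 [120 109  96] [  5.7 -17.4 -63.3]
333 258 [121 111  98] [  5.6 -17.7 -68. ]
```

Depth shows the fingertips about 29 mm above the reported TCP, at z ≈ 102 now. The bar top at 85 agrees with both cameras, so the first close passed just over the bar. I'll open partly and go down 44 mm more.

```bash
python3 -m pendant '[{"xyz":[0,0,0],"roll":0,"jaw":0.4},{"xyz":[0,0,0],"roll":0,"jaw":0.4},{"xyz":[0,0,0],"roll":0,"jaw":0.4},{"xyz":[0,0,0],"roll":0,"jaw":0.4},{"xyz":[0,0,0.008],"roll":0,"jaw":0.4},{"xyz":[0,0,0.016],"roll":0,"jaw":0.4},{"xyz":[0,0,0.024],"roll":0,"jaw":0.4},{"xyz":[0,0,0.028],"roll":0,"jaw":0.4}]'
python3 -m pendant '[{"xyz":[0,0,0.005],"roll":0,"jaw":0.4},{"xyz":[0,0,0.01],"roll":0,"jaw":0.4},{"xyz":[0,0,0.015],"roll":0,"jaw":0.4},{"xyz":[0,0,0.016],"roll":0,"jaw":0.4},{"xyz":[0,0,0.016],"roll":0,"jaw":1},{"xyz":[0,0,0.016],"roll":0,"jaw":1},{"xyz":[0,0,0.016],"roll":0,"jaw":1},{"xyz":[0,0,0.016],"roll":0,"jaw":1}]' 35
python3 -c "
from h import *
go(540,272,60,-67.7)"
```

```text
time_s: 7.6
ee_pos: [540.2, 272.1, 43.6]
ee_rot: [179.9, -0.0, -67.7]
force: [0.0, 0.3, 0.2]
gripper_width: 54.5
time_s: 8.6
ee_pos: [540.7, 272.4, 28.8]
ee_rot: [-180.0, -0.0, -67.7]
force: [-0.5, -0.9, -0.2]
gripper_width: 17.3
t 8.6 pos [540.7 272.4  28.8] [-180.    -0.   -67.7] F [-0.5 -0.9 -0.2] w 17.3
shift mm [  0.1   0.8 -31.2] roll -0.0
```

```bash
python3 -m pendant '[{"xyz":[0,0,0],"roll":0,"jaw":1},{"xyz":[0,0,0],"roll":0,"jaw":1},{"xyz":[0,0,0],"roll":0,"jaw":1},{"xyz":[0,0,-0.003],"roll":0,"jaw":1},{"xyz":[0,0,-0.008],"roll":0,"jaw":1},{"xyz":[0,0,-0.016],"roll":0,"jaw":1},{"xyz":[0,0,-0.025],"roll":0,"jaw":1},{"xyz":[0,0,-0.03],"roll":0,"jaw":1}]' 40
python3 -c "
from h import *
go(540,272,60,-67.7)"
```

```text
time_s: 9.6
ee_pos: [541.1, 272.5, 59.6]
ee_rot: [-179.9, 0.0, -67.7]
force: [0.1, 1.3, -2.6]
gripper_width: 13.8
t 9.6 pos [541.1 272.5  59.6] [-179.9    0.   -67.7] F [ 0.1  1.3 -2.6] w 13.8
shift mm [ 0.1  1.2 -0.4] roll -0.0
```

```bash
python3 -m pendant '[{"xyz":[0,0,-0.008],"roll":0,"jaw":1},{"xyz":[0,0,-0.022],"roll":0,"jaw":1},{"xyz":[0,0,-0.04],"roll":0,"jaw":1},{"xyz":[0,0,-0.06],"roll":0,"jaw":1},{"xyz":[0,0,-0.08],"roll":0,"jaw":1},{"xyz":[0,0,-0.095],"roll":0,"jaw":1},{"xyz":[0,0,-0.103],"roll":0,"jaw":1},{"xyz":[0,0,-0.105],"roll":0,"jaw":1}]' 
python3 - <<'E'
from h import *
p,d=env.grab_frame("wrist"); cv2.imwrite("pics/w4.png",p); np.savez("w4.npz",p=p,d=d)
go(485.3,-279.6,164,-69.6)
E
```

```text
time_s: 10.6
ee_pos: [540.7, 272.4, 163.9]
ee_rot: [-180.0, -0.0, -67.7]
force: [0.1, -0.3, -4.0]
gripper_width: 13.8
t 10.65 pos [540.6 272.3 163.7] [180.   -0.  -67.7] F [ 0.5 -0.1 -3. ] w 13.9
shift mm [ 4.898e+02  2.604e+02 -2.000e-01] roll 1.9
```

View pics/w4.png

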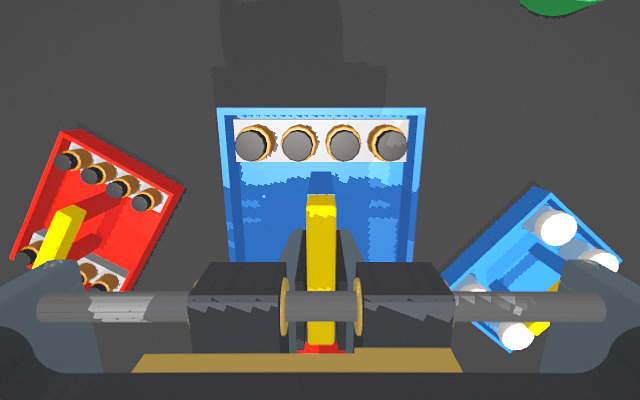

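The tray is lifted and looks level, with the bar in the fingers at (321,240). I'll work out its offset in the tool frame and head for the base.

```bash
python3 - <<'E'
from h import *
from scipy.spatial.transform import Rotation as R
z=np.load("w4.npz");p,d=z["p"],z["d"]; s=env.state()
M=R.from_euler("xyz",s["ee_rot"],degrees=True).as_matrix()
m=hsv(p,*COL["blue"]); m=hsv(p,(95,70,80),(125,255,255)); m[:,:205]=0; m[:,435:]=0; m[290:]=0
q=np.argwhere(m)[:,::-1].astype(float)
o,v=rays("wrist",q); P=(o+v*d[q[:,1].astype(int),q[:,0].astype(int)][:,None]-s["ee_pos"])@M
print("z pct",np.percentile(P[:,2],[1,5,50,95]))
top=P[P[:,2]<np.percentile(P[:,2],1)+6]; 
print("rim x",top[:,0].min(),top[:,0].max(),"y",top[:,1].min(),top[:,1].max(),"n",len(top))
A=np.c_[top[:,:2],np.ones(len(top))]; c=np.linalg.lstsq(A,top[:,2],rcond=None)[0]; print("tilt deg",np.degrees(c[:2]),"z0",c[2])
f=top[(top[:,1]<top[:,1].min()+4)]; print("front edge yaw deg in tool",np.degrees(np.polyfit(f[:,0],f[:,1],1)[0]))
E
python3 -m pendant '[{"xyz":[0.01,0.005,0],"roll":0,"jaw":1},{"xyz":[0.03,0.016,0],"roll":0,"jaw":1},{"xyz":[0.06,0.032,0],"roll":0,"jaw":1},{"xyz":[0.095,0.05,0],"roll":0,"jaw":1},{"xyz":[0.13,0.069,0],"roll":0.5,"jaw":1},{"xyz":[0.165,0.088,0],"roll":1,"jaw":1},{"xyz":[0.2,0.106,0],"roll":1.5,"jaw":1},{"xyz":[0.235,0.125,0],"roll":1.9,"jaw":1}]'
python3 -c "
from h import *
go(485.3,-279.6,164,-69.6)"
```

```text
z pct [-30.80392488  -1.79179284  24.47544872  26.01560403]
rim x -18.254151297718572 26.150708556350224 y -81.56551697314107 -16.43331494874019 n 280
tilt deg [ 17.42218895 163.47721239] z0 49.22458034236561
front edge yaw deg in tool -14960.805951946724
time_s: 11.65
ee_pos: [512.7, 4.8, 163.4]
ee_rot: [179.9, -0.0, -69.7]
force: [0.3, 0.2, -2.9]
gripper_width: 13.5
t 11.65 pos [512.7   4.8 163.4] [179.9  -0.  -69.7] F [ 0.3  0.2 -2.9] w 13.5
shift mm [257.2 124.5  -0.3] roll -0.1<stdin>:12: RankWarning: Polyfit may be poorly conditioned
```

```bash
python3 -m pendant '[{"xyz":[0.035,0.017,0],"roll":0,"jaw":1},{"xyz":[0.07,0.034,0],"roll":0,"jaw":1},{"xyz":[0.11,0.053,0],"roll":0,"jaw":1},{"xyz":[0.15,0.073,0],"roll":0,"jaw":1},{"xyz":[0.19,0.092,0],"roll":0,"jaw":1},{"xyz":[0.225,0.109,0],"roll":0,"jaw":1},{"xyz":[0.25,0.121,0],"roll":0,"jaw":1},{"xyz":[0.257,0.1245,0],"roll":0,"jaw":1}]'
python3 -m pendant '[{"xyz":[0,0,0],"roll":0,"jaw":1},{"xyz":[0,0,0],"roll":0,"jaw":1},{"xyz":[0,0,0],"roll":0,"jaw":1},{"xyz":[0,0,0],"roll":0,"jaw":1},{"xyz":[0,0,0],"roll":0,"jaw":1},{"xyz":[0,0,0],"roll":0,"jaw":1},{"xyz":[0,0,0],"roll":0,"jaw":1},{"xyz":[0,0,0],"roll":0,"jaw":1}]'
cat > m.py <<'E'
from h import *
from scipy.spatial.transform import Rotation as R
import sys
p,d=env.grab_frame("wrist"); s=env.state(); cv2.imwrite(f"pics/{sys.argv[1]}.png",p)
M=R.from_euler("xyz",s["ee_rot"],degrees=True).as_matrix()
def tool(q):
    o,v=rays("wrist",q); return (o+v*d[q[:,1].astype(int),q[:,0].astype(int)][:,None]-s["ee_pos"])@M
m=hsv(p,(95,70,80),(125,255,255)); m[:,:200]=0; m[:,440:]=0; m[260:]=0
P=tool(np.argwhere(m)[:,::-1].astype(float)); T=P[(P[:,2]>-7)&(P[:,2]<4)]
print("rim n",len(T),"x",np.percentile(T[:,0],[1,99]),"y min",np.percentile(T[:,1],1))
c=np.linalg.lstsq(np.c_[T[:,:2],np.ones(len(T))],T[:,2],rcond=None)[0]; print("tilt",np.degrees(c[:2]),"z0",c[2])
for sg in(1,-1):
    e=T[(T[:,0]*sg>54)]; 
    if len(e)>20: print("side",sg,"mean x",e[:,0].mean(),"yaw",-np.degrees(np.polyfit(e[:,1],e[:,0],1)[0]))
for q,st in blobs(hsv(p,*COL["orange"]),60):
    if (np.abs(tool(q)[:,2]-(s["ee_pos"][2]-50))<25).mean()<.5: continue
    W=onplane("wrist",q,62); print("lug",st[:4],len(q),np.round(W.mean(0),1),"toolz",np.round(np.percentile(tool(q)[:,2],[5,50,95]),1))
tp,td=env.grab_frame("top"); cv2.imwrite(f"pics/{sys.argv[1]}t.png",cv2.resize(tp[140:240,330:450],(720,600)))
go(485.3,-279.6,164,-69.6)
E
python3 m.py w5
```

```text
time_s: 12.65
ee_pos: [485.1, -278.8, 163.3]
ee_rot: [179.9, 0.0, -69.8]
force: [-0.1, 0.2, -4.0]
gripper_width: 13.6
time_s: 13.65
ee_pos: [486.8, -276.8, 163.6]
ee_rot: [180.0, -0.0, -69.6]
force: [0.4, 1.0, -3.4]
gripper_width: 13.6
rim n 4072 x [-59.76143164  59.80052484] y min -79.89264923612453
tilt [0.06269296 0.47437527] z0 -0.354516347066204
side 1 mean x 57.391549371077126 yaw -0.14121708165615562
side -1 mean x -57.354813314337484 yaw 0.03457087654040048
lug [238  87  46  20] 583 [ 551.3 -199.    62. ] toolz [102.3 110.8 163.8]
lug [371  87  47  20] 596 [ 590.6 -304.6   62. ] toolz [102.4 111.3 163.6]
t 13.75 pos [ 486.8 -276.8  163.6] [180.   -0.  -69.6] F [ 0.8 -0.2 -2.6] w 13.6
shift mm [ 2.1  2.4 -0.4] roll -0.0
```

View pics/w5.png

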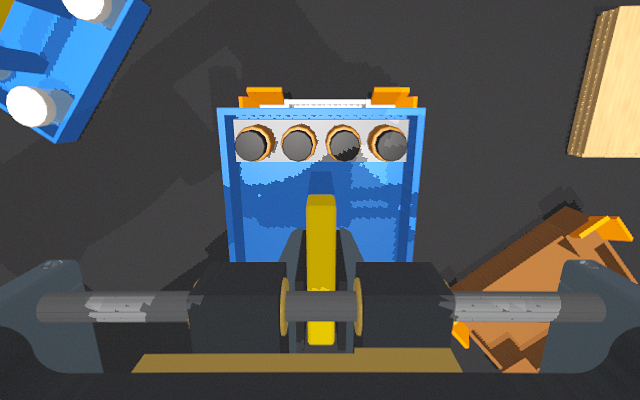

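Image: the held tray is over the base and level, with lugs visible at (261,97) and (394,97). I'll get the base centre from the lug outer edges.

```bash
cat > b.py <<'E'
from m import *
q=np.vstack([b for b,st in blobs(hsv(p,*COL["orange"]),60) if st[1]<150 and 200<st[0]<430])
L=tool(q); k=np.abs(L[:,2]-(s["ee_pos"][2]-62))<3; L=L[k]
print("lug tops n",len(L),"x",np.percentile(L[:,0],[0.5,99.5]),"y",np.percentile(L[:,1],[0.5,99.5]))
for sg in(1,-1):
    e=L[L[:,0]*sg>0]; print(sg,"x",e[:,0].min(),e[:,0].max(),"y",np.percentile(e[:,1],[1,99]))
E
python3 b.py w6
```

```text
rim n 4083 x [-59.76390286  59.75071826] y min -79.89235911145208
tilt [0.02680503 0.47711091] z0 -0.35609915058786507
side 1 mean x 57.38053576476774 yaw -0.13735512505234143
side -1 mean x -57.35332297024912 yaw 0.040478950630399656
lug [238  87  46  20] 584 [ 551.2 -199.    62. ] toolz [102.3 110.8 163.7]
lug [371  87  47  20] 590 [ 590.6 -304.5   62. ] toolz [102.2 110.8 163.7]
t 13.85 pos [ 486.8 -276.8  163.7] [-180.    -0.   -69.6] F [ 0.4 -0.1 -3.9] w 14.1
shift mm [ 2.1  2.4 -0.3] roll -0.0
lug tops n 208 x [-68.38462674  79.7477125 ] y [-95.45955876 -80.51310631]
1 x 45.8188293754716 79.76482201794484 y [-94.71575381 -80.71754275]
-1 x -68.43054743809012 -33.99609156807392 y [-94.66652866 -80.51310597]
```

```bash
python3 -m pendant '[{"xyz":[0.002,0.001,0],"roll":0,"jaw":1},{"xyz":[0.0045,0.0027,0.005],"roll":0,"jaw":1},{"xyz":[0.0045,0.0027,0.015],"roll":0,"jaw":1},{"xyz":[0.0045,0.0027,0.03],"roll":0,"jaw":1},{"xyz":[0.0045,0.0027,0.045],"roll":0,"jaw":1},{"xyz":[0.0045,0.0027,0.055],"roll":0,"jaw":1},{"xyz":[0.0045,0.0027,0.06],"roll":0,"jaw":1},{"xyz":[0.0045,0.0027,0.06],"roll":0,"jaw":1}]'
python3 b.py w7
```

```text
time_s: 14.85
ee_pos: [485.9, -281.9, 103.4]
ee_rot: [180.0, 0.0, -69.6]
force: [0.7, 0.1, -3.5]
gripper_width: 13.5
rim n 4061 x [-59.73820993  59.76074483] y min -79.88952532625899
tilt [0.02819408 0.48411193] z0 -0.30657715206550823
side 1 mean x 57.37883174815964 yaw -0.15410455246589327
side -1 mean x -57.35537992991186 yaw 0.07718932154474982
lug [215  80  55  27] 600 [ 552.6 -203.5   62. ] toolz [42.5 51.4 62. ]
lug [377  82  39  19] 340 [ 586.2 -297.6   62. ] toolz [47.4 54.9 61.5]
t 14.95 pos [ 486.3 -282.2  104.1] [-1.80e+02 -1.00e-01 -6.96e+01] F [-0.4 -0.3 -2.7] w 13.8
shift mm [ -2.7  -0.  -59.9] roll -0.0
lug tops n 119 x [-67.72965321  41.53628922] y [-96.28312976 -92.74327443]
1 x 41.42555738624729 41.60455365527154 y [-94.70959332 -92.9361019 ]
-1 x -67.99689840139237 -38.104635491578975 y [-95.90339873 -92.75251719]
```

View pics/w7.png

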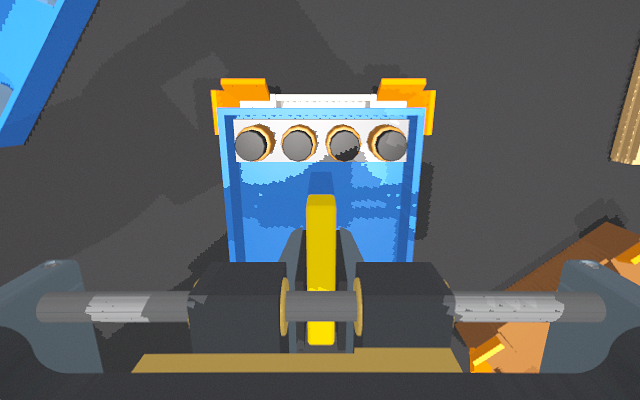

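The lugs (columns 211–436) are centred at 323.5, and the held tray (218–426) at 322. That leaves about 1 mm of offset, so I'll lower.

```bash
python3 -m pendant '[{"xyz":[0.001,0.001,0.002],"roll":0,"jaw":1},{"xyz":[0.001,0.001,0.006],"roll":0,"jaw":1},{"xyz":[0.001,0.001,0.011],"roll":0,"jaw":1},{"xyz":[0.001,0.001,0.016],"roll":0,"jaw":1},{"xyz":[0.001,0.001,0.021],"roll":0,"jaw":1},{"xyz":[0.001,0.001,0.025],"roll":0,"jaw":1},{"xyz":[0.001,0.001,0.028],"roll":0,"jaw":1},{"xyz":[0.001,0.001,0.029],"roll":0,"jaw":1}]'
python3 -m pendant '[{"xyz":[0,0,0.001],"roll":0,"jaw":1},{"xyz":[0,0,0.002],"roll":0,"jaw":1},{"xyz":[0,0,0.003],"roll":0,"jaw":1},{"xyz":[0,0,0.004],"roll":0,"jaw":1},{"xyz":[0,0,0.005],"roll":0,"jaw":1},{"xyz":[0,0,0.005],"roll":0,"jaw":1},{"xyz":[0,0,0.005],"roll":0,"jaw":1},{"xyz":[0,0,0.005],"roll":0,"jaw":1}]'
```

```text
time_s: 15.95
ee_pos: [485.2, -283.1, 74.4]
ee_rot: [180.0, 0.0, -69.6]
force: [-0.1, -0.2, -3.6]
gripper_width: 13.6
time_s: 16.95
ee_pos: [485.3, -283.2, 69.7]
ee_rot: [-180.0, -0.0, -69.6]
force: [0.4, -0.1, -3.8]
gripper_width: 13.9
```

```bash
python3 -m pendant '[{"xyz":[0,0,0.0003],"roll":0,"jaw":1},{"xyz":[0,0,0.0006],"roll":0,"jaw":1},{"xyz":[0,0,0.0009],"roll":0,"jaw":1},{"xyz":[0,0,0.0012],"roll":0,"jaw":1},{"xyz":[0,0,0.0014],"roll":0,"jaw":1},{"xyz":[0,0,0.0015],"roll":0,"jaw":1},{"xyz":[0,0,0.0015],"roll":0,"jaw":1},{"xyz":[0,0,0.0015],"roll":0,"jaw":1}]'
python3 m.py w8
```

```text
time_s: 17.95
ee_pos: [485.3, -283.2, 68.7]
ee_rot: [-180.0, -0.0, -69.6]
force: [-3.6, 3.2, 5.2]
gripper_width: 13.5
rim n 4079 x [-59.77308105  59.76963274] y min -79.89298818781172
tilt [0.02786349 0.47772075] z0 -0.3353405781475814
side 1 mean x 57.36873600788845 yaw -0.1876049918003944
side -1 mean x -57.354415106421385 yaw 0.03663650535615575
lug [192  72  68  67] 1365 [ 548.3 -201.1   62. ] toolz [ 7.2 16.7 29.1]
lug [384  74  34  25] 121 [ 583.5 -292.3   62. ] toolz [ 9.4 25.5 27.9]
lug [247 125  28  36] 197 [ 532.5 -230.1   62. ] toolz [-7.3 -3.5  7.5]
lug [290 125  27  35] 111 [ 542.1 -253.4   62. ] toolz [-7.2 -5.7  3.9]
lug [326 125  35  21] 111 [ 551.7 -272.7   62. ] toolz [-7.4 -6.   2.5]
lug [368 125  36  36] 200 [ 556.3 -294.    62. ] toolz [-7.7 -5.4  4.9]
t 18.05 pos [ 485.3 -283.2   68.7] [-180.    -0.   -69.6] F [-3.3  1.8  5.9] w 13.8
shift mm [ -3.4  -1.3 -95.3] roll -0.0
```

View pics/w8.png

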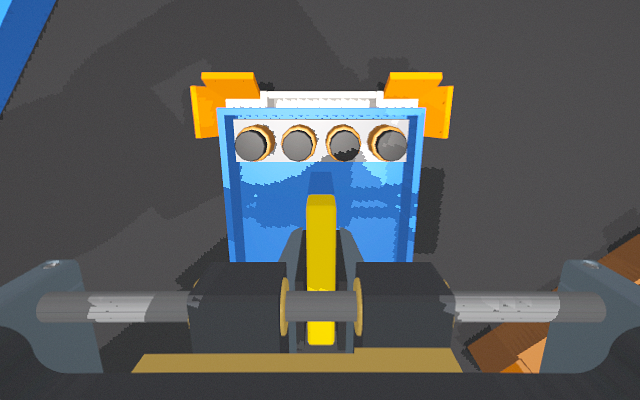

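The tray sits centred between the lugs (columns 190–452, tray 218–426), with contact felt at underside z ≈ 40. Now to release and rise.

```bash
python3 -m pendant '[{"xyz":[0,0,0],"roll":0,"jaw":0.8},{"xyz":[0,0,0],"roll":0,"jaw":0.7},{"xyz":[0,0,0],"roll":0,"jaw":0.6},{"xyz":[0,0,0],"roll":0,"jaw":0.5},{"xyz":[0,0,0],"roll":0,"jaw":0.4},{"xyz":[0,0,0],"roll":0,"jaw":0.4},{"xyz":[0,0,0],"roll":0,"jaw":0.4},{"xyz":[0,0,0],"roll":0,"jaw":0.4}]'
python3 -m pendant '[{"xyz":[0,0,-0.005],"roll":0,"jaw":0.4},{"xyz":[0,0,-0.015],"roll":0,"jaw":0.4},{"xyz":[0,0,-0.03],"roll":0,"jaw":0.4},{"xyz":[0,0,-0.05],"roll":0,"jaw":0.4},{"xyz":[0,0,-0.075],"roll":0,"jaw":0.4},{"xyz":[0,0,-0.1],"roll":0,"jaw":0.4},{"xyz":[0,0,-0.12],"roll":0,"jaw":0.4},{"xyz":[0,0,-0.13],"roll":0,"jaw":0.4}]'
python3 -m pendant '[{"xyz":[0,0,0],"roll":0,"jaw":0.4},{"xyz":[0,0,0],"roll":0,"jaw":0.4},{"xyz":[0,0,0],"roll":0,"jaw":0.4},{"xyz":[0,0,0],"roll":0,"jaw":0.4},{"xyz":[0,0,0],"roll":0,"jaw":0.4},{"xyz":[0,0,0],"roll":0,"jaw":0.4},{"xyz":[0,0,0],"roll":0,"jaw":0.4},{"xyz":[0,0,0],"roll":0,"jaw":0.4}]'
python3 - <<'E'
from h import *
from scipy.spatial.transform import Rotation as R
p,d=env.grab_frame("wrist"); s=env.state(); cv2.imwrite("pics/w9.png",p)
o,_=rays("wrist",[[0,0]])
def W(m):
    q=np.argwhere(m)[:,::-1].astype(float); o,v=rays("wrist",q); return o+v*d[q[:,1].astype(int),q[:,0].astype(int)][:,None]
m=hsv(p,(95,70,80),(125,255,255)); m[:,:200]=0; m[:,440:]=0
P=W(m); T=P[np.abs(P[:,2]-70)<5]; c=np.linalg.lstsq(np.c_[T[:,:2],np.ones(len(T))],T[:,2],rcond=None)[0]
print("rim",rect(T),len(T),"z med",np.median(T[:,2]),"tilt",np.degrees(c[:2]))
m=hsv(p,*COL["orange"]); m[:,:180]=0; m[:,460:]=0; P=W(m); L=P[np.abs(P[:,2]-62)<4]; print("lugs",rect(L),len(L))
m=hsv(p,*COL["yellow"]); P=W(m); Y=P[np.abs(P[:,2]-125)<4]; print("bar",rect(Y),np.median(Y[:,2]))
a,_=env.grab_frame("scene"); cv2.imwrite("pics/s9.png",a)
go(485,-280,160,-69.6)
E
```

```text
time_s: 19.05
ee_pos: [485.3, -283.2, 68.2]
ee_rot: [-180.0, -0.0, -69.6]
force: [-0.2, 0.1, 0.6]
gripper_width: 54.8
time_s: 20.05
ee_pos: [485.9, -283.6, 200.4]
ee_rot: [-179.9, -0.2, -69.6]
force: [-0.4, -0.6, 0.7]
gripper_width: 54.5
time_s: 21.05
ee_pos: [485.3, -283.2, 198.2]
ee_rot: [180.0, -0.0, -69.6]
force: [0.1, 0.2, 0.0]
gripper_width: 54.5
rim (array([ 484.9, -283.4]), array([160.2, 120. ]), 20.5) 2118 z med 69.68499630346966 tilt [0.25854445 0.09028769]
lugs (array([ 488.3, -282.3]), array([191.4, 155.1]), 20.4) 659
bar (array([ 486.3, -283.1]), array([74.7, 13.4]), 20.1) 124.72481209287241
t 21.15 pos [ 485.3 -283.2  198.2] [-180.    -0.   -69.6] F [-0.5  0.3  0.4] w 54.6
shift mm [-3.1 -0.9 38.2] roll -0.0
```

View pics/w9.png

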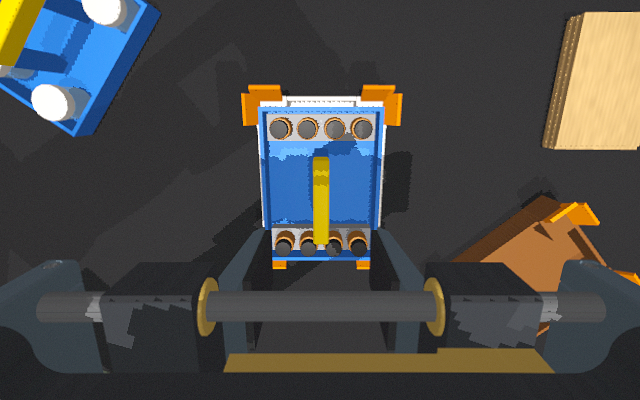

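View pics/s9.png

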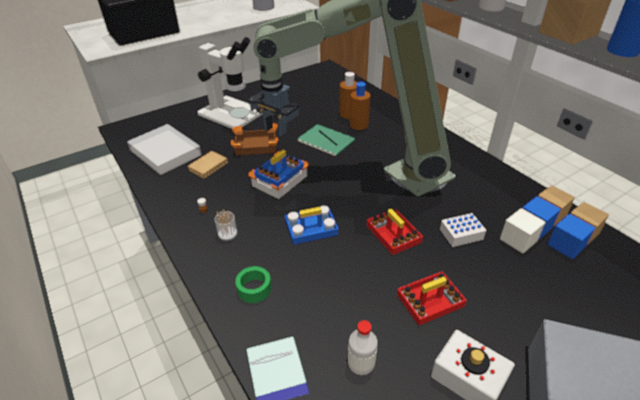

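Rim height is 69.7 mm, so the underside is at 39.7. The tray is level, parallel and within about 3.5 mm of the lug centre, with the gripper clear. Handing in.

```bash
python3 -c "
from workcell import env
print(env.job_done())"
```

```text
the job is handed in; nothing more can be done
None
```

The vial tray is stacked on the white base tray, released, and the job is handed in; the clock stood at about 21 s. I lifted the tray by its yellow bar, carried it level over the jar tray, lowered it between the lugs until I felt contact, let go and rose clear.

**Last checks**
- **Height:** the rim is at 69.7 mm, which puts the underside about 39.7 mm up (seat height is 40 mm).
- **Level:** the fitted tilt was below 0.3°.
- **Parallel:** the tray's yaw is 20.5° and the base's is 20.4°.
- **Centring:** the tray centre is about 3.5 mm from the lug centre. The far lugs are partly hidden, so I trust that figure less.
- **Contact:** tool force was near zero, and the gripper stood about 130 mm above its release height.
- **Jar tray:** it looks unmoved in the last scene picture. I did not re-measure it.

**What failed or disagreed**
- **First grasp:** it closed on nothing. The fingertips sit about 29 mm above the reported tool point, seen in the wrist depth image, so I opened, went lower and gripped again.
- **Camera agreement:** the top and wrist cameras differed by 3–5 mm on positions. I used the wrist view for the final alignment.

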